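Open the movement case for the clockmaker

TASK

Swing the bench lamp's arm round towards the robot's side until its head no longer hangs over the glazed clock case or its gate but stands well clear of them. Then squeeze the case's two catches on top fully closed, first the one beside the gate's hinge and after it the one near the free edge, pull the gate by its peg past the stiff point of its detent, and finish while still holding it wide open, nearly square to the case front (75 degrees or more), against its closing spring. Leave the small things lying on the bench where they are.

Things in the scene. Friction and masses are not known exactly. Their poses are not given: they have to be found in the camera images.
- case: Fixed glazed case, dark wood and brass, clock movement inside. Top plate 124 deep x 214 wide, 110 mm above the bench. Origin: on the bench under the middle of the top's front edge; x from front to back, y along the front from the gate's hinge end to its free end, z up. Turned up to 17 degrees either way; at yaw 0 x points away from the robot and the hinge end is to the robot's right.
- case_mid (a point): Middle of the case's top surface (case x 60, y 0, z 110 mm). The lamp is clear when its head's centre is more than 190 mm from this point, seen from above.
- catch_hinge_mid (a point): The catch beside the hinge, squeezed first; case x 30, y -55 mm. Two upright brass tabs on the top, in a row along case y, each 8 thick (y), 14 deep (x), 42 mm tall; 44 mm over their outer faces at rest. The -y tab is a fixed post, the +y one slides towards it. Point: on the top plate midway between the outer faces at rest; stays with the case; axes as the case's.
- catch_free_mid (a point): The second catch, near the gate's free edge: case x 30, y +45 mm; same build, point and directions as the first. On both, a low steel bolt runs from the sliding tab 22 mm to +y into a keeper on the gate. The low steel parts on the top plate stand up to 14 mm above it: keep the fingertips 16 mm or more above the plate.
- catch_hinge (a joint): Travel of the first catch's sliding tab in m: 0 bolted, 0.012 fully squeezed, when the pair is 32 mm over its outer faces and its middle 6 mm to -y of where it was. The bolt is out of its keeper from 0.009 on. Sliding takes about 4 N; the tab stays where it is left.
- catch_free (a joint): The same for the second catch.
- gate_peg (a point): The gate's pull peg: upright round brass peg, 14 mm in diameter, 46 mm tall, on a bracket in front of the gate's top bar; its top is 164 mm above the bench. Point: on its axis, 144 mm above the bench. Moves with the gate, 127 mm from the hinge axis; gate closed, it is at case x -22, y +25 mm.
- gate_hinge (a point): On the gate's vertical hinge axis at the height of the case's top (110 mm); case x 0, y -100 mm. Turns with the gate: its y axis points along the gate to the free edge. The gate is a glazed brass frame, 204 mm wide, 10 mm thick, from 18 to 123 mm above the bench.
- gate (a joint): Gate angle in rad: 0 closed, grows as it swings out to the front (counter-clockwise from above); stop at 1.65. Bolted until both catches are squeezed. A spring always closes it (0.4 to 2.2 N at the peg). A detent makes it stiff from about 0.45 to 0.75 rad (up to 6 N at the peg); let go beyond it, the gate falls back to about 0.9 to 1.0 rad.
- lamp_grip (a point): Upright black round grip on top of the lamp's arm, 16 mm in diameter, from 241 to 287 mm above the bench. This point: on its axis at 267 mm height, 170 mm from the pivot. Moves with the arm.
- lamp_head (a point): Centre of the lamp's round head, 84 mm in diameter, from 205 to 240 mm above the bench, at the end of the arm, 240 mm from the pivot.
- lamp_pivot (a point): On the lamp's vertical pivot at arm height (235 mm), on a fixed post 18 mm thick with a foot 110 mm across, left of the case. Turns with the arm: the arm points to its -y.
- lamp_arm (a joint): Swing of the lamp's arm in rad: grows as the head swings towards the robot's side and out from over the case (clockwise from above); stops at -0.4 and 1.75; at about 1.4 it is well out of the way. A friction hinge, about 1 N at the grip; it stays where it is left.
- oil_jar: Bystander: small amber glass jar with black lid, 38 mm in diameter, 45 mm tall. Origin: centre of its underside. Not to be moved.
- driver: Bystander: screwdriver with wooden handle, 150 mm long, lying. Not to be moved.
- barrel_ring: Bystander: brass ring 54 mm across, 12 mm high, lying flat. Not to be moved.

How it is judged:
By the outcome, as a careful person would: the job done as asked, in the order asked, and still so for the second after the job is handed in, while the arm keeps its last pose, push and grip.
It also fails if it takes over 64 s, if anything falls off the work surface, if the arm or the gripper's body presses on something with over 40 N, if the wrist force passes 120 N, or if a joint passes its speed limit or range.

ROBOT

A 6-joint arm with a two-finger parallel gripper is mounted at the origin on the work surface. World frame = base frame: x ahead of the robot, y to its left, z up, the work surface at z = 0. Lengths are in m, angles in degrees, forces in N, time in s.
With the tool pointing down it reaches from about 0.375 to 0.9 m from the base axis. Payload 3.1 kg.
Tool frame: the origin (TCP) lies at the very end of the fingers, on their centre line; the grasp point (between the pads) lies behind it (bot.grip_depth is the z of the grasp point in the tool frame, in m); z points along the fingers, y is the direction in which the jaws open and shut (so a half turn about z gives the same grasp; the last joint's range is limited). The gripper opens to 87 mm and grips with 3 to 60 N. Pads are 19 mm wide; open, the fingers measure 117 mm over their backs; the gripper's body (75 mm by 190 mm) begins 51 mm behind the grasp point.
Start: joints at [56.866, 30.224, 82.088, -0, 67.689, -10.227], TCP at [0.243, 0.576, 0.196] pointing down, gripper open.
Joint ranges: [-176.69, 176.69], [-43.24, 126.21], [12.49, 139.97], [-82, 262], [0, 151.66], [-163.58, 163.58]. Speed limits (degrees/s): [159.86, 159.86, 180, 180, 180, 180].

INTERFACE

Orientations are given as a 3x3 rotation matrix whose columns are the frame's x, y, z axes.
In Python, from rig import bot, vision gives the robot as it stands. The module is installed in compiled form; this text tells all that it offers.
- The arm moves only by the shell command python3 -m jog 'ROWS'. ROWS is JSON, a list of rows, each a list of 3 entries, a list of its own where there are three numbers: the shift along the tool's x, y, z in mm, then the turn, a rotation vector about the tool's x, y, z in degrees, then the closure, from 0 (fully open) to 1 (shut). In form: [[[dx, dy, dz], [wx, wy, wz], fingers], ...]. A call has 1 to 12 rows; each row is the pose to reach, as a shift and turn from the pose commanded when the call began, along the tool's axes at that moment; what a row does not reach only later rows make up. A row lasts 1/12 s, in which the tool goes at most 41.7 mm and 7.16 degrees, less where a joint would pass 70% of its speed; a pose out of reach is approached as far as the arm can. A call with a gripper value outside its range is refused whole. The fingers move at their own pace and stop on an object; the grip force is fixed at half the most. Time passes only in rows, so rows that repeat a pose let the fingers close. It gives the time, the measured TCP pose, the force and the opening at its end, in the units of the state.
- bot.read_state(): the state, without advancing time (a new reading comes with each control period).
- vision.capture(name): name is "scene" or "top" or "wrist"; returns the picture (400x640x3 uint8, red, green, blue); there is no depth.
- vision.camera_info(name): a dict with "intrinsics" (3x3 intrinsics, pixels), "camera_from_world" (4x4, takes a point from world to camera coordinates); the wrist camera has in their place "mount" (4x4, takes a point from camera to tool coordinates, whose origin is the TCP and whose axes are the flange's). Camera axes: x right, y up, looking along -z (the intrinsics and any distortion apply to the point x, -y, -z); pixel columns grow to the right and rows downward; lengths in m; the calibration is good to about 2 mm. A picture is of the moment at which its call begins: read the wrist's pose just before it. camera_info takes no time and is no camera call.
- bot.hand_in(): hands the job in, once; it reports no verdict.
The state is a dict: "time_s": time; "joint_positions": joint angles; "qvel": joint speeds; "tau": joint torques, N m; "position": TCP position; "tcp_rot": TCP orientation; "force": force on the tool from outside, world axes, zero at the start; "moment": the same for the moment, N m; "opening": opening from 0.0 (shut) to 1.0 (fully open).
Only numpy, scipy, OpenCV 4.12 (cv2) and the standard library are available. Lean on these libraries where they do the work, as an engineer would, in place of code of your own. Each camera call takes 0.05 s, during which the arm holds its last target. There are 200 camera calls.

## Working session

There is one attempt and no reset: what is moved stays moved. The work goes in short steps, Python scripts to look and compute and a shell command to move; the robot and the scene stay as the last step left them, time stands still between calls to the robot, and variables do not carry over. Pictures are saved under pics/ and viewed, about 8 in all and at most 12, crops included, and the job is handed in when it is done.

```bash
mkdir -p pics; python3 - <<'E'
from rig import bot, vision
import cv2,numpy as np
np.set_printoptions(precision=4,suppress=True)
for n in("scene","top","wrist"):
    cv2.imwrite(f"pics/{n}0.png",vision.capture(n)[:,:,::-1]);print(n,vision.camera_info(n))
print(bot.read_state(),bot.grip_depth)
E
```

```text
scene {'intrinsics': array([[484.9938,   0.    , 323.5872],
       [  0.    , 484.9938, 201.635 ],
       [  0.    ,   0.    ,   1.    ]]), 'camera_from_world': array([[-0.8517,  0.524 , -0.0033,  0.4842],
       [-0.4577, -0.7409,  0.4915,  0.1664],
       [ 0.2551,  0.4202,  0.8708, -1.3806],
       [ 0.    ,  0.    ,  0.    ,  1.    ]])}
top {'intrinsics': array([[372.9664,   0.    , 317.554 ],
       [  0.    , 372.9664, 202.7066],
       [  0.    ,   0.    ,   1.    ]]), 'camera_from_world': array([[-0.001 , -0.9998, -0.0196,  0.0062],
       [ 0.994 , -0.0031,  0.1094, -0.6001],
       [-0.1094, -0.0193,  0.9938, -1.2329],
       [ 0.    ,  0.    ,  0.    ,  1.    ]])}
wrist {'intrinsics': array([[300.4098,   0.    , 322.5491],
       [  0.    , 300.4098, 200.0783],
       [  0.    ,   0.    ,   1.    ]]), 'mount': array([[ 0.0001,  0.9635,  0.2677,  0.072 ],
       [ 1.    ,  0.    , -0.0005, -0.0001],
       [-0.0005,  0.2677, -0.9635, -0.1898],
       [ 0.    ,  0.    ,  0.    ,  1.    ]])}
{'time_s': 0.15, 'joint_positions': array([ 56.8663,  30.268 ,  82.1395,   0.0009,  67.6907, -10.2273]), 'qvel': array([ 0.0898, -0.1496, -0.1214, -0.0045,  0.093 ,  0.0179]), 'tau': array([  0.0008, -44.0433, -17.6844,   0.0634,   0.0553,  -0.0001]), 'position': array([0.2429, 0.5752, 0.1948]), 'tcp_rot': array([[-0.9211,  0.3892, -0.0009],
       [ 0.3892,  0.9211, -0.0014],
       [ 0.0003, -0.0017, -1.    ]]), 'force': array([-0.5852, -0.4558,  0.16  ]), 'moment': array([ 0.0064,  0.0001, -0.056 ]), 'opening': 1.00028355146319} -0.0187
```

View pics/scene0.png

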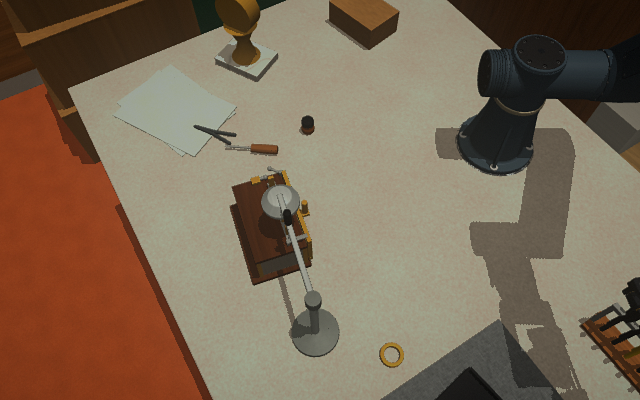

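View pics/top0.png

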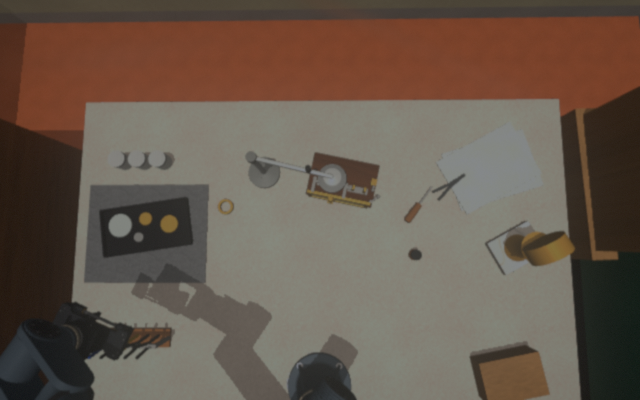

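The scene view shows the lamp post at about (313,298), head (280,201), grip (288,217), and peg (305,207). The top view has the pivot at (252,157), head (332,178), and case around (343,180). I'll enlarge both for accuracy.

```bash
cat > h.py <<'E'
import numpy as np, cv2
from rig import bot, vision
np.set_printoptions(precision=4,suppress=True)
F=np.diag([1,-1,-1.])
def cam(n,st=None):
    i=vision.camera_info(n);K=i["intrinsics"]
    if n!="wrist": T=i["camera_from_world"]
    else:
        W=np.eye(4);W[:3,:3]=st["tcp_rot"];W[:3,3]=st["position"]
        T=np.linalg.inv(W@i["mount"])
    return K@F@T[:3]
def proj(P,X):
    q=P@np.append(X,1);return q[:2]/q[2]
def tri(obs):  # [(P,(u,v)),...]
    A=np.vstack([[u*P[2]-P[0],v*P[2]-P[1]] for P,(u,v) in obs])
    X=np.linalg.svd(A)[2][-1];X=X[:3]/X[3]
    return X,max(np.linalg.norm(proj(P,X)-p) for P,p in obs)
def atz(P,uv,z):
    u,v=uv;A=np.vstack([u*P[2]-P[0],v*P[2]-P[1]])
    return np.append(np.linalg.solve(A[:,:2],-A[:,2]*z-A[:,3]),z)
def tool(st,X): return st["tcp_rot"].T@(np.asarray(X)-st["position"])*1000
def wshot(name):
    st=bot.read_state();im=vision.capture("wrist")[:,:,::-1];cv2.imwrite(f"pics/{name}.png",im)
    np.savez(f"pics/{name}.npz",tcp_rot=st["tcp_rot"],position=st["position"]);return st,im
E
python3 - <<'E'
import cv2,numpy as np
a=cv2.imread("pics/scene0.png")[155:355,222:352];b=cv2.imread("pics/top0.png")[140:220,235:395]
a=cv2.resize(a,None,fx=3,fy=3,interpolation=2);b=cv2.resize(b,(400,200),interpolation=2);b=cv2.convertScaleAbs(b,alpha=1.6)
c=np.zeros((600,790,3),np.uint8);c[:,:390]=a;c[:200,390:]=b
w=cv2.imread("pics/wrist0.png");c[250:500,390:]=cv2.resize(w,(400,250))
cv2.imwrite("pics/comp.png",c)
E
```

```text
(no output)
```

View pics/comp.png

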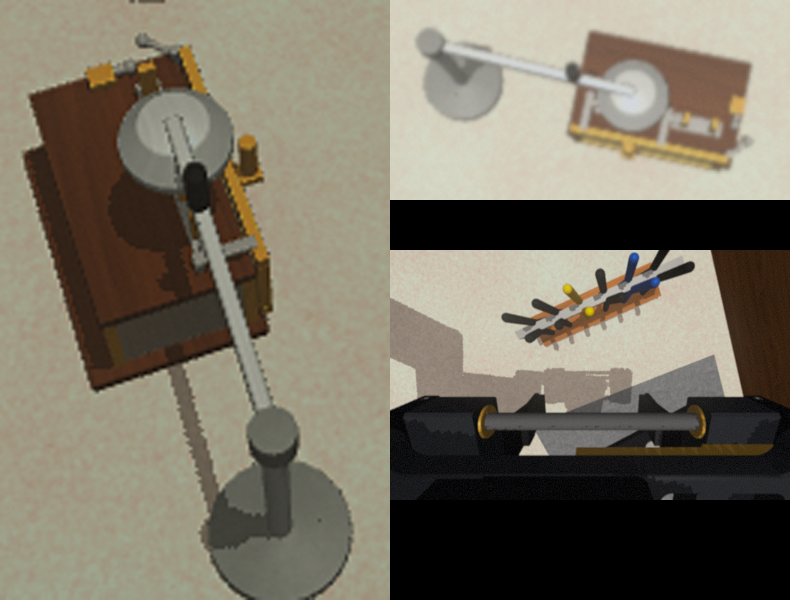

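```bash
python3 - <<'E'
from h import *
S=cam("scene");T=cam("top")
s=lambda x,y:(222+x/3,155+y/3)
t=lambda x,y:(235+(x-390)/2.5,140+y/2.5)
R={}
for n,a,b in [("grip",(193,170),(572,70)),("head",(178,135),(632,95)),("pivot",(273,424),(430,40)),("peg",(249,141),(628,143)),("caseBL",(95,388),(587,32))]:
    R[n]=tri([(S,s(*a)),(T,t(*b))]);print(n,R[n])
c=[atz(T,t(*p),.11) for p in((587,32),(750,68))];print(c)
d=c[1]-c[0];print(np.degrees(np.arctan2(d[1],d[0])),np.linalg.norm(d))
for p in((95,388),(30,93)):print(atz(S,s(*p),.0))
for p in((104,325),(30,93),(190,50)):print(atz(S,s(*p),.110))
E
```

```text
grip (array([0.669 , 0.0264, 0.2839]), np.float64(0.21346954652469355))
head (array([ 0.6512, -0.0394,  0.2158]), np.float64(0.5453433383857662))
pivot (array([0.7092, 0.1912, 0.2529]), np.float64(0.5532061834146894))
peg (array([ 0.599 , -0.0338,  0.1672]), np.float64(1.2644504577467026))
caseBL (array([0.778 , 0.0189, 0.0103]), np.float64(0.2878958551322175))
[array([0.7541, 0.0154, 0.11  ]), array([ 0.7057, -0.1939,  0.11  ])]
-103.02244606829011 0.21487116014177612
[0.7769 0.0154 0.    ]
[ 0.6976 -0.2634  0.    ]
[0.7546 0.0177 0.11  ]
[ 0.7116 -0.1935  0.11  ]
[ 0.5803 -0.1613  0.11  ]
```

The triangulation agrees with the text: grip to pivot is 0.170 m, and the peg is 3 mm from where the case pose (yaw about -13°, origin about (0.613,-0.061)) puts it. I'll raise the tool and move over the lamp grip.

```bash
python3 -m jog '[[[0,0,-40],[0,0,0],0],[[0,0,-80],[0,0,0],0],[[0,0,-120],[0,0,0],0],[[-120,-60,-155],[0,0,-10],0],[[-606,-340,-155],[0,0,-10],0],[[-606,-340,-155],[0,0,-10],0],[[-606,-340,-155],[0,0,-10],0],[[-606,-340,-155],[0,0,-10],0],[[-606,-340,-155],[0,0,-10],0],[[-606,-340,-155],[0,0,-10],0],[[-606,-340,-155],[0,0,-10],0],[[-606,-340,-155],[0,0,-10],0]]'
python3 - <<'E'
from h import *
s=bot.read_state();print(s["position"],s["joint_positions"],tool(s,[.669,.026,.35]),s["tcp_rot"])
E
```

```text
time_s: 1.15
position: [0.4726, 0.2804, 0.3383]
tcp_rot: [[-0.975, 0.223, -0.0], [0.223, 0.975, -0.0], [0.0, -0.0, -1.0]]
force: [0.8, 1.1, 0.5]
opening: 0.996
[0.4726 0.2804 0.3383] [ 19.0274  16.4308  81.5646   0.0069  82.0299 -58.0688] [-248.2689 -204.1462  -11.8306] [[-0.9747  0.2233 -0.0005]
 [ 0.2233  0.9747 -0.    ]
 [ 0.0004 -0.0001 -1.    ]]
```

```bash
python3 -m jog '[[[-248,-204,-12],[0,0,0],0],[[-248,-204,-12],[0,0,0],0],[[-248,-204,-12],[0,0,0],0],[[-248,-204,-12],[0,0,0],0],[[-248,-204,-12],[0,0,0],0],[[-248,-204,-12],[0,0,0],0],[[-248,-204,-12],[0,0,0],0],[[-248,-204,-12],[0,0,0],0],[[-248,-204,-12],[0,0,0],0],[[-248,-204,-12],[0,0,0],0],[[-248,-204,-12],[0,0,0],0]]'
python3 - <<'E'
from h import *
s,_=wshot("w1");print(tool(s,[.669,.026,.248]),s["qvel"].max(),proj(cam("wrist",s),[.669,.026,.287]))
E
```

```text
time_s: 2.07
position: [0.6674, 0.0285, 0.3496]
tcp_rot: [[-0.975, 0.223, -0.002], [0.223, 0.975, 0.001], [0.002, 0.0, -1.0]]
force: [-0.2, 0.8, -0.4]
opening: 0.998
[ -2.3046  -2.1575 101.5934] 1.4115909631247743 [320.2731 204.6215]
```

View pics/w1.png

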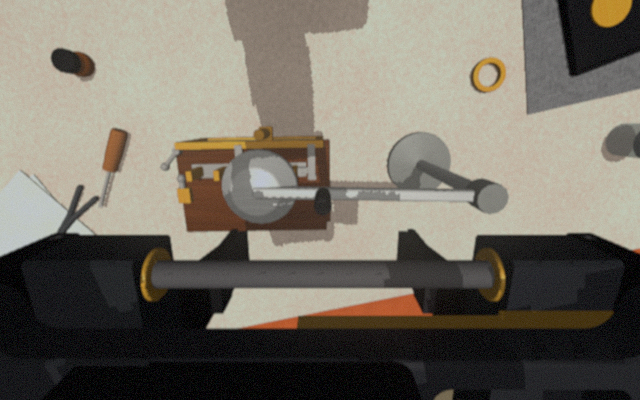

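The wrist image shows the grip top at about (321,207), where (320,205) was predicted. The case, both catches (the free one under the head) and the peg at (263,132) are visible. The estimate is within about 2 mm, so I'll descend and grip.

```bash
python3 -m jog '[[[-4,-2,35],[0,0,0],0],[[-4,-2,70],[0,0,0],0],[[-4,-2,101],[0,0,0],0],[[-4,-2,101],[0,0,0],0],[[-4,-2,101],[0,0,0],0.5],[[-4,-2,101],[0,0,0],1],[[-4,-2,101],[0,0,0],1],[[-4,-2,101],[0,0,0],1],[[-4,-2,101],[0,0,0],1],[[-4,-2,101],[0,0,0],1],[[-4,-2,101],[0,0,0],1],[[-4,-2,101],[0,0,0],1]]'
python3 - <<'E'
from h import *
s=bot.read_state();p=s["position"][:2];print(p,s["opening"]*87)
piv=np.array([.709,.191]);d=p-piv;print(np.linalg.norm(d),np.degrees(np.arctan2(d[1],d[0])))
R=s["tcp_rot"][:2,:2]
for a in range(7,85,7):
    c,q=np.cos(np.radians(-a)),np.sin(np.radians(-a))
    n=piv+np.array([[c,-q],[q,c]])@d; print(a,n,(R.T@(n-p)*1000).round())
E
```

```text
time_s: 3.12
position: [0.6717, 0.0251, 0.2496]
tcp_rot: [[-0.975, 0.223, 0.0], [0.223, 0.975, -0.0], [-0.0, 0.0, -1.0]]
force: [0.4, -0.4, 0.3]
opening: 0.475
[0.6717 0.0251] 41.34160964986907
0.17004382687665706 -102.66356084563562
7 [0.6518 0.0309] [21.  1.]
14 [0.6327 0.039 ] [41.  5.]
21 [0.6147 0.0495] [61. 11.]
28 [0.5982 0.062 ] [80. 20.]
35 [0.5833 0.0765] [98. 30.]
42 [0.5703 0.0927] [114.  43.]
49 [0.5593 0.1103] [129.  58.]
56 [0.5506 0.1291] [141.  74.]
63 [0.5443 0.1489] [152.  92.]
70 [0.5403 0.1693] [160. 111.]
77 [0.539 0.19 ] [166. 131.]
84 [0.5401 0.2107] [170. 152.]
```

Still closing, so I'll hold a bit longer.

```bash
python3 -m jog '[[[0,0,0],[0,0,0],1],[[0,0,0],[0,0,0],1],[[0,0,0],[0,0,0],1],[[0,0,0],[0,0,0],1],[[0,0,0],[0,0,0],1],[[0,0,0],[0,0,0],1],[[0,0,0],[0,0,0],1],[[0,0,0],[0,0,0],1]]'
```

```text
time_s: 3.78
position: [0.6721, 0.0274, 0.2492]
tcp_rot: [[-0.975, 0.223, 0.001], [0.223, 0.975, 0.004], [-0.0, 0.004, -1.0]]
force: [0.7, 4.6, -0.2]
opening: 0.165
```

The grip is held (about 14 to 16 mm). Now the swing along the arc.

```bash
python3 -m jog '[[[11,0,0],[0,0,0],1],[[31,3,0],[0,0,0],1],[[51,8,0],[0,0,0],1],[[70,15,0],[0,0,0],1],[[89,25,0],[0,0,0],1],[[106,37,0],[0,0,0],1],[[122,50,0],[0,0,0],1],[[135,66,0],[0,0,0],1],[[147,83,0],[0,0,0],1],[[156,101,0],[0,0,0],1],[[163,121,0],[0,0,0],1],[[168,141,0],[0,0,0],1]]'
python3 -m jog '[[[0,0,0],[0,0,0],1],[[0,0,0],[0,0,0],1],[[0,0,0],[0,0,0],0],[[0,0,0],[0,0,0],0],[[0,0,0],[0,0,0],0],[[0,0,0],[0,0,0],0],[[0,0,0],[0,0,0],0],[[0,0,0],[0,0,0],0],[[0,0,0],[0,0,0],0]]'
```

```text
time_s: 4.78
position: [0.5348, 0.1986, 0.2488]
tcp_rot: [[-0.974, 0.224, -0.009], [0.224, 0.974, -0.005], [0.008, -0.007, -1.0]]
force: [-7.8, -2.4, 3.4]
opening: 0.17
time_s: 5.53
position: [0.5396, 0.2, 0.2494]
tcp_rot: [[-0.975, 0.224, 0.0], [0.224, 0.975, -0.0], [-0.0, 0.0, -1.0]]
force: [-0.7, -0.1, -0.4]
opening: 0.616
```

```bash
python3 -m jog '[[[0,0,-35],[0,0,0],0],[[0,0,-70],[0,0,0],0],[[0,0,-80],[0,0,0],0],[[-160,-293,-60],[0,0,0],0],[[-160,-293,-60],[0,0,0],0],[[-160,-293,-60],[0,0,0],0],[[-160,-293,-60],[0,0,0],0],[[-160,-293,-30],[0,0,0],0],[[-160,-293,0],[0,0,0],0],[[-160,-293,0],[0,0,0],0],[[-160,-293,0],[0,0,0],0],[[-160,-293,0],[0,0,0],0]]'
python3 - <<'E'
from h import *
s,im=wshot("w2");P=cam("wrist",s)
cv2.imwrite("pics/w2c.png",cv2.resize(im[60:240,180:480],None,fx=2.6,fy=2.6,interpolation=cv2.INTER_CUBIC))
cv2.imwrite("pics/top2.png",vision.capture("top")[:,:,::-1])
for n,X in dict(ch=[.6295,-.1215,.152],cf=[.652,-.0241,.152],peg=[.597,-.032,.164]).items():
  print(n,(proj(P,X)-[180,60])*2.6,tool(s,X))
print(s["position"],np.abs(s["qvel"]).max())
E
```

```text
time_s: 6.53
position: [0.6296, -0.1264, 0.246]
tcp_rot: [[-0.974, 0.227, -0.003], [0.227, 0.974, -0.001], [0.003, -0.002, -1.0]]
force: [0.2, 1.1, 0.2]
opening: 0.998
ch [384.0589 344.2824] [ 0.9262  4.897  93.9867]
cf [651.2319 343.7941] [  1.1648 104.8616  93.8044]
peg [618.6539 205.1269] [52.9604 84.6397 81.985 ]
[ 0.6296 -0.1264  0.246 ] 10.11653884391766
```

View pics/w2c.png

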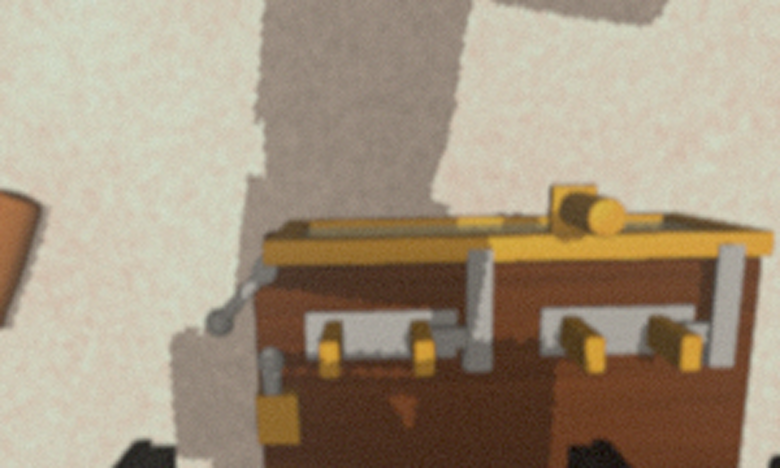

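The crop shows the hinge tabs' tops at (330,358) and (424,358), the free tabs' at (594,355) and (689,355), and the peg top at (605,215). All sit about 4 mm off the prediction in the same direction. I'll refine the case pose from these.

```bash
python3 - <<'E'
from h import *
s=dict(np.load("pics/w2.npz"));P=cam("wrist",s);n=bot.read_state();print(n["position"],n["tcp_rot"])
px=lambda x,y:(180+x/2.6,60+y/2.6)
A=[atz(P,px(*p),.152) for p in((330,358),(424,358),(594,355),(689,355))];g=atz(P,px(605,215),.164)
print(np.array(A),g)
h=(A[0]+A[1])/2;f=(A[2]+A[3])/2;print("mids",h,f,np.linalg.norm(f-h),np.degrees(np.arctan2(*(f-h)[1::-1])))
Y=(f-h)/np.linalg.norm(f-h);X=np.array([Y[1],-Y[0],0])
print("peg in case from h:",(g-h)@X*1e3,(g-h)@Y*1e3,"expect -52,80")
t=h-.006*Y;t[2]=.19
print(tool(n,t),tool(n,[*t[:2],.13]))
T=cam("top")
E
```

```text
[ 0.6293 -0.124   0.2467] [[-0.9737  0.2276 -0.0037]
 [ 0.2276  0.9738  0.001 ]
 [ 0.0038  0.0002 -1.    ]]
[[ 0.6301 -0.1425  0.152 ]
 [ 0.6381 -0.108   0.152 ]
 [ 0.6514 -0.0456  0.152 ]
 [ 0.6595 -0.0109  0.152 ]] [ 0.5992 -0.037   0.164 ]
mids [ 0.6341 -0.1253  0.152 ] [ 0.6555 -0.0282  0.152 ] 0.09936270403571425 77.55897265814704
peg in case from h: -53.03033299112213 78.65365215310851 expect -52,80
[-5.2815 -6.1608 56.7045] [ -5.5111  -6.1712 116.704 ]
```

View pics/top2.png

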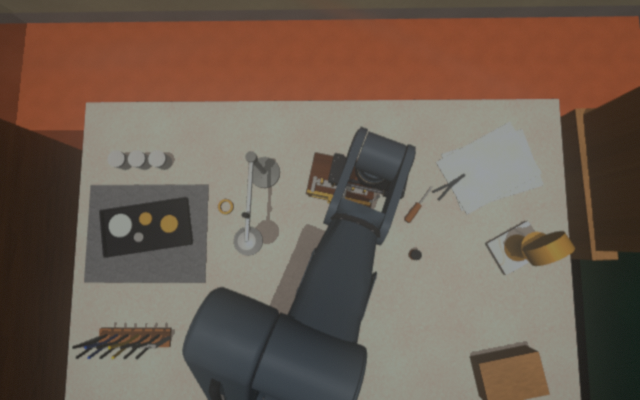

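The top view shows the lamp arm now pointing at the robot's side, with its head at (248,241), well clear of the case. Next is an approach to the hinge catch with the jaws part closed, then a close check.

```bash
python3 -m jog '[[[-5,-6,20],[0,0,0],0.26],[[-5,-6,40],[0,0,0],0.26],[[-5,-6,50],[0,0,0],0.26],[[-5,-6,50],[0,0,0],0.26],[[-5,-6,50],[0,0,0],0.26],[[-5,-6,50],[0,0,0],0.26],[[-5,-6,50],[0,0,0],0.26]]'
python3 - <<'E'
from h import *
s,im=wshot("w3");P=cam("wrist",s)
cv2.imwrite("pics/w3c.png",cv2.resize(im[80:300,140:540],None,fx=2,fy=2,interpolation=cv2.INTER_CUBIC))
print(s["position"],np.abs(s["qvel"]).max(),s["opening"])
E
```

```text
time_s: 7.22
position: [0.6344, -0.1278, 0.2011]
tcp_rot: [[-0.975, 0.223, 0.003], [0.223, 0.975, -0.001], [-0.003, -0.0, -1.0]]
force: [0.3, -0.7, 1.3]
opening: 0.744
[ 0.6344 -0.1278  0.2011] 0.38724106559333377 0.743836873132583
```

View pics/w3c.png

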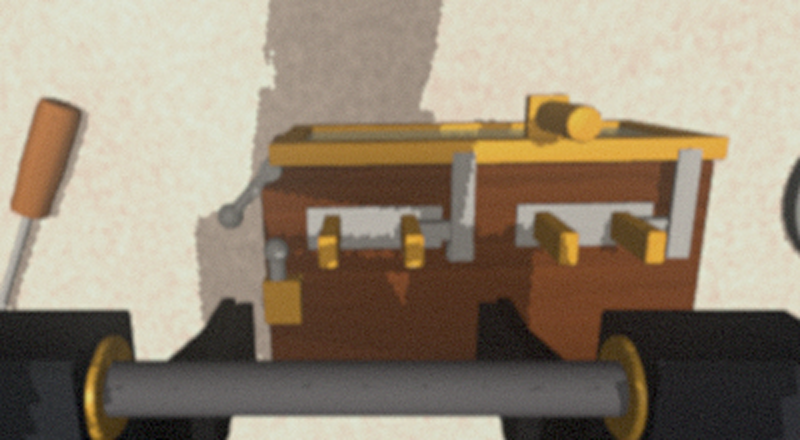

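The crop shows the hinge tab tops at (328,253) and (414,253), free tops at (568,248) and (653,248), and the peg at (582,122). A knob at (277,248) and a block at (282,300) sit on the -y side, so I'm checking their heights.

```bash
python3 - <<'E'
from h import *
s2=dict(np.load("pics/w2.npz"));s3=dict(np.load("pics/w3.npz"));P2=cam("wrist",s2);P3=cam("wrist",s3);S=cam("scene")
a=lambda x,y:(180+x/2.6,60+y/2.6)
b=lambda x,y:(140+x/2,80+y/2)
n=bot.read_state()
for k,p,q in [("knob",(270,357),(277,248)),("block",(278,420),(282,302)),("tabH-",(330,358),(328,253)),("tabH+",(424,358),(414,253)),("tabF-",(594,355),(568,248)),("tabF+",(689,355),(653,248))]:
    X,e=tri([(P2,a(*p)),(P3,b(*q))]);print(k,X,e)
A=np.array([atz(P3,b(*p),.152) for p in((328,253),(414,253),(568,248),(653,248))]);print(A)
h=A[:2].mean(0);f=A[2:].mean(0);Y=(f-h)/np.linalg.norm(f-h);print(h,f,np.linalg.norm(f-h),np.degrees(np.arctan2(Y[1],Y[0])))
print(tool(n,[*(h-.006*Y)[:2],.13]))
sc=lambda x,y:(222+x/3,155+y/3)
print(tri([(S,sc(100,75)),(P3,b(282,302))]),tri([(S,sc(100,75)),(P2,a(278,420))]),tri([(S,sc(125,70)),(P3,b(277,248))]))
E
```

```text
knob [ 0.6328 -0.1709  0.1169] 0.37284762105983255
block [ 0.6617 -0.1761  0.1128] 0.2648270777590246
tabH- [ 0.6239 -0.1397  0.1769] 0.05830009488365008
tabH+ [ 0.6334 -0.1083  0.1693] 0.1781401999667255
tabF- [ 0.6526 -0.0446  0.148 ] 0.25559416134832835
tabF+ [ 0.6621 -0.008   0.144 ] 0.2642146804010276
[[ 0.6309 -0.143   0.152 ]
 [ 0.6389 -0.1082  0.152 ]
 [ 0.6509 -0.0456  0.152 ]
 [ 0.6587 -0.0113  0.152 ]]
[ 0.6349 -0.1256  0.152 ] [ 0.6548 -0.0284  0.152 ] 0.09919341438974444 78.39953154864871
[-0.0073 -3.5525 70.9747]
(array([ 0.6574, -0.1729,  0.1208]), np.float64(2.022387361513957)) (array([ 0.6576, -0.1725,  0.1215]), np.float64(1.9260171059472468)) (array([ 0.6352, -0.1725,  0.1096]), np.float64(0.41010059235741847))
```

The knob and block are low (≤121 mm). The catch mid is consistent between views, about (0.6345,-0.1255). I'll open fully for margin, descend to TCP z 0.131, then close with the hand offset 6 mm to -y.

```bash
python3 -m jog '[[[0,-3,0],[0,0,0],0],[[0,-3,0],[0,0,0],0],[[0,-3,0],[0,0,0],0],[[0,-3,30],[0,0,0],0],[[0,-3,55],[0,0,0],0],[[0,-3,70],[0,0,0],0],[[0,-3,70],[0,0,0],0],[[0,-3,70],[0,0,0],0],[[0,-3,70],[0,0,0],0.4],[[0,-3,70],[0,0,0],0.5],[[0,-3,70],[0,0,0],0.5],[[0,-3,70],[0,0,0],0.5]]'
python3 -m jog '[[[0,0,0],[0,0,0],0.7],[[0,0,0],[0,0,0],0.7],[[0,0,0],[0,0,0],0.7],[[0,0,0],[0,0,0],0.7],[[0,0,0],[0,0,0],0.7],[[0,0,0],[0,0,0],0.7],[[0,0,0],[0,0,0],0.7],[[0,0,0],[0,0,0],0.7]]'
```

```text
time_s: 8.27
position: [0.6335, -0.1313, 0.1306]
tcp_rot: [[-0.975, 0.223, 0.002], [0.223, 0.975, -0.001], [-0.002, -0.0, -1.0]]
force: [0.0, 0.4, 0.6]
opening: 0.776
time_s: 8.93
position: [0.6327, -0.1311, 0.1292]
tcp_rot: [[-0.975, 0.223, -0.0], [0.223, 0.975, 0.0], [0.0, -0.0, -1.0]]
force: [-0.3, 0.2, -0.5]
opening: 0.308
```

```bash
python3 - <<'E'
from h import *
s,im=wshot("w4")
sc=vision.capture("scene")[:,:,::-1][150:270,215:345]
a=cv2.resize(im[120:320,200:480],(700,500)) if 0 else cv2.resize(im[100:320,160:480],(480,330),interpolation=2)
b=cv2.resize(sc,(312,288),interpolation=2)
c=np.zeros((330,800,3),np.uint8);c[:,:480]=a;c[:288,484:796]=b
cv2.imwrite("pics/w4c.png",c);print(s["opening"],s["force"],s["position"])
E
```

```text
0.307621189102985 [-0.2525  0.2311 -0.4934] [ 0.6327 -0.1311  0.1292]
```

View pics/w4c.png

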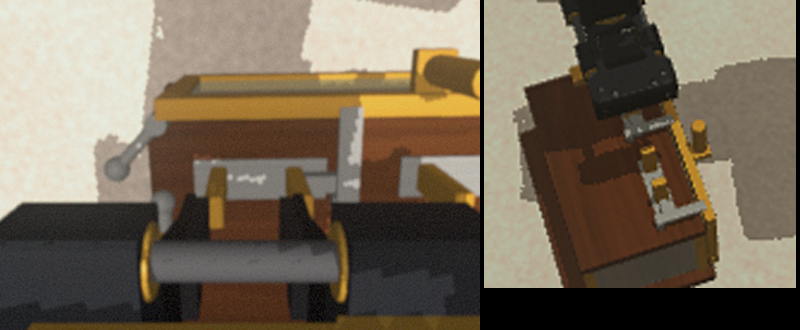

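The picture is ambiguous: the left tab is at (216,195) just inside the left finger, and the right tab is partly hidden by the right finger. Closing fully will show whether anything is held.

```bash
python3 -m jog '[[[0,0,0],[0,0,0],1],[[0,0,0],[0,0,0],1],[[0,0,0],[0,0,0],1],[[0,0,0],[0,0,0],1],[[0,0,0],[0,0,0],1],[[0,0,0],[0,0,0],1]]'
python3 - <<'E'
from h import *
s,im=wshot("w5")
cv2.imwrite("pics/w5c.png",cv2.resize(im[130:300,200:500],(750,425),interpolation=2));print(s["opening"],s["force"],s["position"])
E
```

```text
time_s: 9.53
position: [0.6327, -0.1311, 0.1294]
tcp_rot: [[-0.975, 0.223, 0.0], [0.223, 0.975, -0.0], [-0.0, -0.0, -1.0]]
force: [-0.1, -0.4, -0.3]
opening: 0.017
0.017056379566947107 [-0.0551 -0.4153 -0.3373] [ 0.6327 -0.1311  0.1294]
```

View pics/w5c.png

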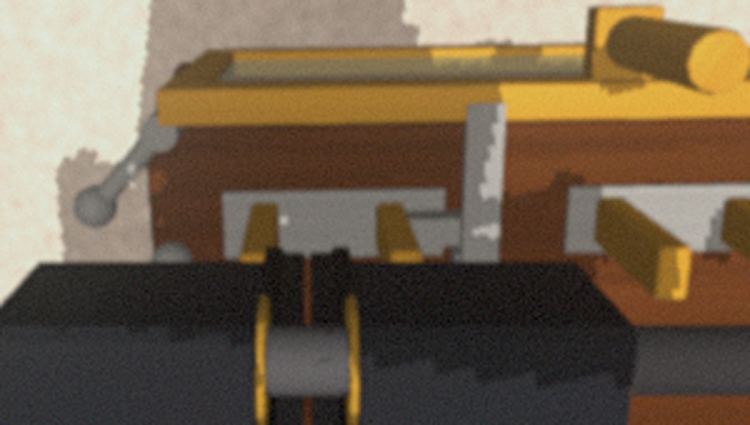

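The fingers closed over the tabs without touching them. In all the wrist pictures the fingertip edges appear at row ~230 with a gap that implies a depth of about 0.17 m, not 0.20. So the real tips seem to end about 30 mm short of the stated TCP, at 0.158, just above the 0.152 tab tops. I'll check this by opening up, going lower in stages and watching force and opening.

```bash
python3 -m jog '[[[0,0,-15],[0,0,0],0],[[0,0,-15],[0,0,0],0],[[0,0,-15],[0,0,0],0],[[0,0,-15],[0,0,0],0],[[0,0,-15],[0,0,0],0],[[0,0,-15],[0,0,0],0],[[0,0,-15],[0,0,0],0],[[0,0,-15],[0,0,0],0],[[0,0,-15],[0,0,0],0],[[0,0,-15],[0,0,0],0],[[0,0,-15],[0,0,0],0],[[0,0,-15],[0,0,0],0]]'
python3 - <<'E'
from h import *
s,im=wshot("w6")
sc=vision.capture("scene")[:,:,::-1][60:280,200:380]
c=np.zeros((500,800,3),np.uint8);c[:,:400]=cv2.resize(sc[:,:],(409,500),interpolation=2)[:,:400]
c[:250,400:]=cv2.resize(im,(400,250));cv2.imwrite("pics/w6c.png",c)
S=cam("scene");W=s["tcp_rot"];p=s["position"]
for d in(0,.03):
  for y in(-.0435,.0435): print(d,(proj(S,p+W@[0,y,-d])-[200,60])*[409/180,500/220])
print(s["opening"],p)
E
```

```text
time_s: 10.58
position: [0.6327, -0.1311, 0.1443]
tcp_rot: [[-0.975, 0.223, -0.0], [0.223, 0.975, 0.0], [0.0, 0.0, -1.0]]
force: [-0.3, 0.5, 0.1]
opening: 0.84
0 [150.8253 245.7447]
0 [173.3787 313.0736]
0.03 [147.757  229.7799]
0.03 [170.7321 298.1169]
0.8400504537281822 [ 0.6327 -0.1311  0.1443]
```

View pics/w6c.png

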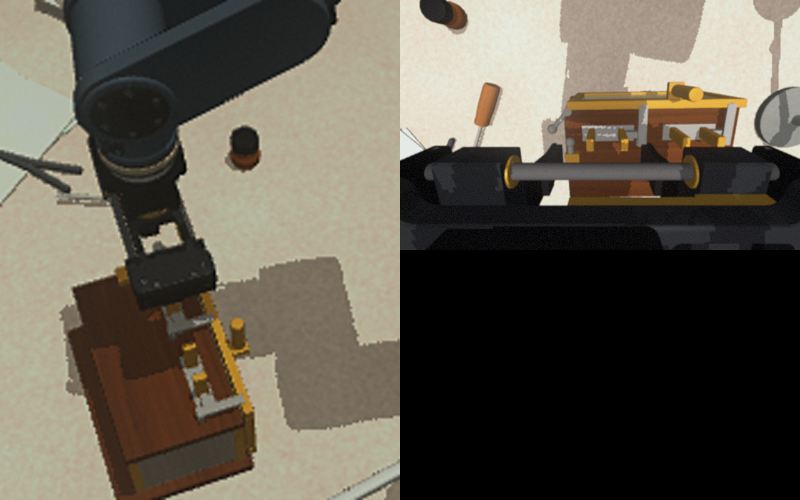

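The tips are hidden in the scene view. I'll go down in small stages and watch the force.

```bash
python3 -m jog '[[[0,0,10],[0,0,0],0],[[0,0,20],[0,0,0],0],[[0,0,24],[0,0,0],0],[[0,0,24],[0,0,0],0]]'; python3 -m jog '[[[0,0,3],[0,0,0],0],[[0,0,6],[0,0,0],0],[[0,0,6],[0,0,0],0]]';  python3 -m jog '[[[0,0,3],[0,0,0],0],[[0,0,6],[0,0,0],0],[[0,0,6],[0,0,0],0]]'
```

```text
time_s: 11.02
position: [0.6312, -0.1305, 0.118]
tcp_rot: [[-0.975, 0.223, -0.004], [0.223, 0.975, 0.002], [0.004, 0.001, -1.0]]
force: [-0.6, -0.1, -0.2]
opening: 0.996
time_s: 11.27
position: [0.6325, -0.1309, 0.1137]
tcp_rot: [[-0.975, 0.223, -0.001], [0.223, 0.975, 0.0], [0.001, 0.0, -1.0]]
force: [0.7, 0.6, -0.7]
opening: 0.998
time_s: 11.52
position: [0.6324, -0.1309, 0.1078]
tcp_rot: [[-0.975, 0.223, -0.001], [0.223, 0.975, 0.0], [0.001, 0.0, -1.0]]
force: [0.1, 0.0, 1.3]
opening: 1.001
```

There is no contact even at 0.108, below the plate level, which confirms the tips are short of the stated TCP. Close now.

```bash
python3 -m jog '[[[0,0,0],[0,0,0],0.5],[[0,0,0],[0,0,0],0.5],[[0,0,0],[0,0,0],1],[[0,0,0],[0,0,0],1],[[0,0,0],[0,0,0],1],[[0,0,0],[0,0,0],1],[[0,0,0],[0,0,0],1],[[0,0,0],[0,0,0],1],[[0,0,0],[0,0,0],1],[[0,0,0],[0,0,0],1],[[0,0,0],[0,0,0],1]]'; python3 -m jog '[[[0,0,0],[0,0,0],1],[[0,0,0],[0,0,0],1],[[0,0,0],[0,0,0],1]]'
```

```text
time_s: 12.43
position: [0.6328, -0.1318, 0.1085]
tcp_rot: [[-0.975, 0.223, 0.0], [0.223, 0.975, -0.001], [-0.0, -0.001, -1.0]]
force: [0.4, -1.0, 0.7]
opening: 0.36
time_s: 12.68
position: [0.6328, -0.1318, 0.1084]
tcp_rot: [[-0.975, 0.223, 0.0], [0.223, 0.975, -0.001], [-0.0, -0.001, -1.0]]
force: [0.3, -1.7, 0.9]
opening: 0.354
```

It held at 0.354 (30.8 mm; the 16 mm lamp grip read 14.4), so the hinge catch is fully squeezed. Next: release, lift, and shift 100 mm to the free catch.

```bash
python3 -m jog '[[[0,0,0],[0,0,0],0],[[0,0,0],[0,0,0],0],[[0,0,0],[0,0,0],0],[[0,0,0],[0,0,0],0],[[0,0,0],[0,0,0],0],[[0,0,-20],[0,0,0],0],[[0,0,-40],[0,0,0],0],[[0,0,-60],[0,0,0],0],[[0,40,-70],[0,0,0],0],[[0,80,-70],[0,0,0],0],[[0,100,-70],[0,0,0],0],[[0,100,-70],[0,0,0],0]]'; python3 -m jog '[[[0,0,0],[0,0,0],0],[[0,0,0],[0,0,0],0],[[0,0,0],[0,0,0],0]]'
python3 - <<'E'
from h import *
s,im=wshot("w7");P=cam("wrist",s)
cv2.imwrite("pics/w7c.png",cv2.resize(im[80:260,140:460],(800,450),interpolation=2));print(s["position"],tool(s,[.6543,-.034,.108]),s["opening"])
E
```

```text
time_s: 13.68
position: [0.6556, -0.0288, 0.1788]
tcp_rot: [[-0.976, 0.219, 0.001], [0.219, 0.976, 0.002], [-0.0, 0.002, -1.0]]
force: [0.3, 0.7, 0.1]
opening: 0.993
time_s: 13.93
position: [0.6548, -0.0349, 0.1781]
tcp_rot: [[-0.974, 0.225, -0.001], [0.225, 0.974, -0.0], [0.0, -0.001, -1.0]]
force: [-0.2, -0.5, -0.6]
opening: 0.996
[ 0.6548 -0.0349  0.1781] [ 0.6472  0.7761 70.0812] 0.9960978948479111
```

View pics/w7c.png

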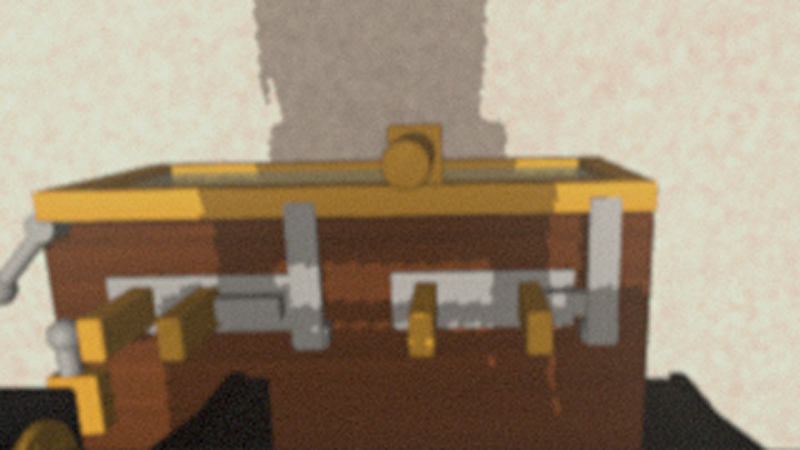

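The hinge tabs are now at (92,338) and (172,338), 80 px apart against 118 px for the open pair. That gives a 24 mm spacing, so that catch is fully squeezed. The free pair's mid is +6 mm from the hand centre, as wanted. Descend and squeeze.

```bash
python3 -m jog '[[[0,0,30],[0,0,0],0],[[0,0,55],[0,0,0],0],[[0,0,66],[0,0,0],0],[[0,0,70],[0,0,0],0],[[0,0,70],[0,0,0],0.5],[[0,0,70],[0,0,0],1],[[0,0,70],[0,0,0],1],[[0,0,70],[0,0,0],1],[[0,0,70],[0,0,0],1],[[0,0,70],[0,0,0],1],[[0,0,70],[0,0,0],1],[[0,0,70],[0,0,0],1]]'; python3 -m jog '[[[0,0,0],[0,0,0],1],[[0,0,0],[0,0,0],1],[[0,0,0],[0,0,0],1],[[0,0,0],[0,0,0],1],[[0,0,0],[0,0,0],1],[[0,0,0],[0,0,0],1]]'
python3 - <<'E'
from h import *
s7=dict(np.load("pics/w7.npz"));P=cam("wrist",s7)
peg=atz(P,(140+408/2.5,80+160/2.5),.164);print("peg",peg)
Y=np.array([.2125,.977,0]);X=np.array([Y[1],-Y[0],0]);h=np.array([.6345,-.1255,0]);print("peg pred",h-.052*X+.08*Y, "hinge",h-.03*X-.045*Y)
s=bot.read_state();print(s["position"],tool(s,peg),s["opening"])
E
```

```text
time_s: 14.98
position: [0.656, -0.0322, 0.1092]
tcp_rot: [[-0.975, 0.224, 0.002], [0.224, 0.975, 0.002], [-0.002, 0.002, -1.0]]
force: [0.6, 3.8, 2.7]
opening: 0.482
time_s: 15.48
position: [0.6555, -0.0345, 0.1091]
tcp_rot: [[-0.975, 0.223, 0.001], [0.223, 0.975, -0.001], [-0.001, -0.001, -1.0]]
force: [-0.5, -0.2, 5.9]
opening: 0.357
peg [ 0.5989 -0.0355  0.164 ]
peg pred [ 0.6007 -0.0363  0.    ] hinge [ 0.5956 -0.1631  0.    ]
[ 0.6555 -0.0345  0.1091] [ 54.9167 -13.6731 -54.9429] 0.35660448261736666
```

The free catch is also held at 0.357, so fully squeezed. Release, lift, and go over the peg at about (0.599,-0.036), then grip it.

```bash
python3 -m jog '[[[0,0,0],[0,0,0],0],[[0,0,0],[0,0,0],0],[[0,0,0],[0,0,0],0],[[0,0,0],[0,0,0],0],[[0,0,0],[0,0,0],0],[[0,0,-25],[0,0,0],0],[[0,0,-50],[0,0,0],0],[[0,0,-70],[0,0,0],0],[[0,0,-70],[0,0,0],0],[[30,-8,-70],[0,0,0],0],[[54,-14,-70],[0,0,0],0],[[54,-14,-70],[0,0,0],0]]'; python3 -m jog '[[[0,0,0],[0,0,0],0],[[0,0,30],[0,0,0],0],[[0,0,55],[0,0,0],0],[[0,0,68],[0,0,0],0],[[0,0,70],[0,0,0],0],[[0,0,70],[0,0,0],0.5]]'
python3 -m jog '[[[0,0,0],[0,0,0],1],[[0,0,0],[0,0,0],1],[[0,0,0],[0,0,0],1],[[0,0,0],[0,0,0],1],[[0,0,0],[0,0,0],1],[[0,0,0],[0,0,0],1],[[0,0,0],[0,0,0],1],[[0,0,0],[0,0,0],1],[[0,0,0],[0,0,0],1],[[0,0,0],[0,0,0],1],[[0,0,0],[0,0,0],1],[[0,0,0],[0,0,0],1]]'
```

```text
time_s: 16.48
position: [0.5926, -0.0341, 0.1766]
tcp_rot: [[-0.975, 0.223, -0.01], [0.223, 0.975, 0.002], [0.01, -0.0, -1.0]]
force: [-0.4, 0.4, -0.9]
opening: 0.994
time_s: 16.98
position: [0.5996, -0.0352, 0.107]
tcp_rot: [[-0.975, 0.223, -0.002], [0.223, 0.975, 0.0], [0.002, 0.0, -1.0]]
force: [0.4, 0.2, 0.8]
opening: 0.972
time_s: 17.98
position: [0.5993, -0.0363, 0.1083]
tcp_rot: [[-0.975, 0.223, -0.0], [0.223, 0.975, -0.002], [-0.0, -0.002, -1.0]]
force: [-0.5, -3.9, -0.3]
opening: 0.149
```

It's gripping something 13 mm wide, which is the 14 mm peg. I'll compute the gate arc.

```bash
python3 - <<'E'
from h import *
s=bot.read_state();p=s["position"][:2];hg=np.array([.5956,-.1631]);d=p-hg;R=s["tcp_rot"][:2,:2]
for a in range(0,91,6):
    c,q=np.cos(np.radians(a)),np.sin(np.radians(a));n=hg+np.array([[c,-q],[q,c]])@d
    print(a,n,(R.T@(n-p)*1000).round(1))
E
```

```text
0 [ 0.5993 -0.0363] [0. 0.]
6 [ 0.586  -0.0366] [12.9 -3.3]
12 [ 0.5728 -0.0383] [25.3 -7.8]
18 [ 0.5599 -0.0414] [ 37.2 -13.7]
24 [ 0.5474 -0.0458] [ 48.5 -20.8]
30 [ 0.5354 -0.0515] [ 58.9 -29. ]
36 [ 0.5241 -0.0584] [ 68.4 -38.2]
42 [ 0.5135 -0.0664] [ 76.9 -48.4]
48 [ 0.5039 -0.0755] [ 84.3 -59.5]
54 [ 0.4952 -0.0856] [ 90.5 -71.2]
60 [ 0.4877 -0.0965] [ 95.4 -83.5]
66 [ 0.4813 -0.1082] [ 99.  -96.3]
72 [ 0.4762 -0.1204] [ 101.3 -109.4]
78 [ 0.4724 -0.1331] [ 102.2 -122.6]
84 [ 0.4699 -0.1462] [ 101.7 -135.9]
90 [ 0.4688 -0.1594] [  99.8 -149. ]
```

```bash
python3 -m jog '[[[7,-2,0],[0,0,0],1],[[13,-3,0],[0,0,0],1],[[19,-5,0],[0,0,0],1],[[25,-8,0],[0,0,0],1],[[31,-11,0],[0,0,0],1],[[37,-14,0],[0,0,0],1]]'
python3 -m jog '[[[6,-3,0],[0,0,0],1],[[12,-7,0],[0,0,0],1],[[17,-11,0],[0,0,0],1],[[22,-15,0],[0,0,0],1],[[27,-20,0],[0,0,0],1],[[32,-25,0],[0,0,0],1],[[36,-29,0],[0,0,0],1],[[40,-35,0],[0,0,0],1],[[44,-40,0],[0,0,0],1],[[47,-46,0],[0,0,0],1],[[50,-52,0],[0,0,0],1],[[53,-58,0],[0,0,0],1]]'
```

```text
time_s: 18.48
position: [0.5597, -0.0402, 0.1083]
tcp_rot: [[-0.975, 0.223, 0.001], [0.223, 0.975, 0.001], [-0.0, 0.001, -1.0]]
force: [2.1, -0.4, -3.3]
opening: 0.148
time_s: 19.48
position: [0.4906, -0.0827, 0.1083]
tcp_rot: [[-0.975, 0.223, -0.009], [0.223, 0.975, 0.005], [0.01, 0.003, -1.0]]
force: [-3.7, 6.2, 4.9]
opening: 0.153
```

```bash
python3 -m jog '[[[3,-6,0],[0,0,0],1],[[5,-12,0],[0,0,0],1],[[7,-18,0],[0,0,0],1],[[9,-25,0],[0,0,0],1],[[10,-31,0],[0,0,0],1],[[11,-38,0],[0,0,0],1],[[12,-45,0],[0,0,0],1],[[12,-51,0],[0,0,0],1],[[12,-58,0],[0,0,0],1],[[12,-64,0],[0,0,0],1],[[11,-68,0],[0,0,0],1],[[11,-68,0],[0,0,0],1]]'
python3 -m jog '[[[0,0,0],[0,0,0],1],[[0,0,0],[0,0,0],1],[[0,0,0],[0,0,0],1],[[0,0,0],[0,0,0],1]]'
python3 - <<'E'
from h import *
s,im=wshot("w8");p=s["position"];hg=np.array([.5956,-.1631]);d=p[:2]-hg;d0=np.array([.0037,.1268])
print(s["force"],s["opening"],np.linalg.norm(d),np.degrees(np.arctan2(d[1],d[0])-np.arctan2(d0[1],d0[0])),np.abs(s["qvel"]).max())
sc=vision.capture("scene")[:,:,::-1][80:380,180:480];t=vision.capture("top")[:,:,::-1][120:280,190:450]
c=np.zeros((600,800,3),np.uint8);c[:480,:400]=0;c[:400,:400]=cv2.resize(sc,(400,400),interpolation=2)
c[:246,400:]=cv2.resize(t,(400,246),interpolation=2);c[250:500,400:]=cv2.resize(im,(400,250));cv2.imwrite("pics/fin.png",c)
E
```

```text
time_s: 20.48
position: [0.4656, -0.1478, 0.1083]
tcp_rot: [[-0.975, 0.224, -0.007], [0.224, 0.975, 0.004], [0.008, 0.002, -1.0]]
force: [-4.1, 4.8, 6.2]
opening: 0.151
time_s: 20.82
position: [0.4657, -0.1472, 0.1083]
tcp_rot: [[-0.975, 0.223, -0.007], [0.223, 0.975, 0.004], [0.008, 0.002, -1.0]]
force: [-4.2, 3.2, 6.0]
opening: 0.148
[-4.1581  3.1746  6.0282] 0.14836449182650224 0.13087149620473532 84.6999632703901 0.09933587535955712
```

View pics/fin.png

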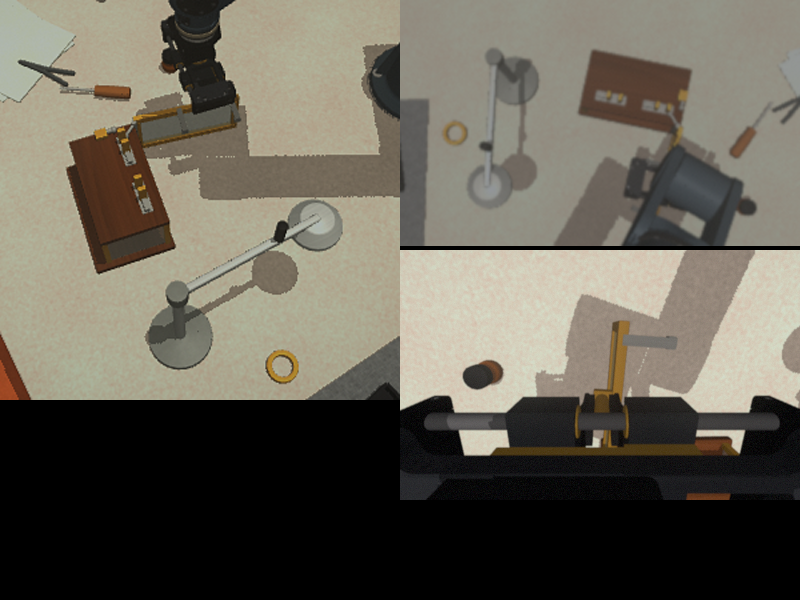

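The final picture shows the gate held out nearly square, its bar running from (137,120) to (238,100) in the scene crop. Both catches are closed and the lamp is far off. Last, a numeric check of the gate angle and a diff of the bystanders.

```bash
python3 - <<'E'
from h import *
S=cam("scene");k=lambda x,y:(180+x*.75,80+y*.75)
a,b=atz(S,k(137,121),.123),atz(S,k(238,97),.123);d=b-a
print("gate deg",np.degrees(np.arctan2(d[1],d[0]))-77.7,np.linalg.norm(d))
i=cv2.imread("pics/scene0.png");n=vision.capture("scene")[:,:,::-1]
for nm,(x0,y0,x1,y1) in dict(ring=(372,335,412,372),driver=(220,138,282,160)).items(): print(nm,cv2.absdiff(i,np.ascontiguousarray(n))[y0:y1,x0:x1].mean())
t=cv2.imread("pics/top0.png");T=np.ascontiguousarray(vision.capture("top")[:,:,::-1])
for nm,(x0,y0,x1,y1) in dict(ring=(215,195,238,218),driver=(400,182,435,225),jar=(404,244,426,264)).items(): print(nm,cv2.absdiff(t,T)[y0:y1,x0:x1].mean())
P=cam("wrist",dict(np.load("pics/w8.npz")))
print("jar lid from wrist",atz(P,((478-400)*1.6,(377-250)*1.6),.045),"before",atz(cam("scene"),(307.5,119.5),.045),atz(cam("top"),(415,254),.045))
hd=atz(S,k(315,222),.24);print("lamp head",hd,"dist",np.linalg.norm(hd[:2]-[.677,-.083]))
s=bot.read_state();print(s["position"],s["force"],s["opening"],s["time_s"])
E
```

```text
gate deg 86.56311528473056 0.19521014168640605
ring 12.635585585585586
driver 11.403958944281525
ring 12.074354127284185
driver 11.611738648947952
jar 20.138636363636362
jar lid from wrist [ 0.4275 -0.3161  0.045 ] before [ 0.4245 -0.3203  0.045 ] [ 0.4278 -0.3163  0.045 ]
lamp head [0.4795 0.2078 0.24  ] dist 0.35148399449519185
[ 0.4657 -0.1472  0.1083] [-4.7296  2.3189  6.7918] 0.1529348311280379 21.0667
```

The gate measures about 85–87°, the lamp head is 351 mm away, and the jar hasn't moved. The ring and driver diffs are equal to each other at about 12, which looks like image noise. Handing in.

```bash
python3 -c "from rig import bot; print(bot.hand_in())"
```

```text
the job is handed in; nothing more can be done
None
```

The job is done and handed in at about 21 s, with the gripper still holding the gate open by its peg. I swung the lamp aside, squeezed the hinge catch, then the free-edge catch, and pulled the gate past its detent.

Last checks:
- **Gate:** it stands at about 85° by the arm's position and about 87° in the scene camera. The peg is still gripped, with the opening reading 13 mm on the 14 mm peg. The wrist force is about 5–9 N.
- **Lamp:** its head is about 350 mm from the middle of the case, where 190 mm was needed.
- **Catches:** both pairs closed to about 31 mm on the gripper, which reads 1–2 mm low. The wrist picture of the hinge catch measured fully squeezed, and the final picture showed both still closed.
- **Bystanders:** the jar is within about 3 mm of its first position. The ring and driver look unmoved, and their picture differences were small and equal, which I took as noise without comparing them with a patch of empty bench.

What failed or disagreed:
- **Missed first squeeze:** my first try at the hinge catch closed just over the tabs without touching anything. The fingertips appear to end about 30 mm short of the stated TCP, so I went about 20 mm lower and the squeeze then worked.
- **Peg radius:** the peg's final distance from my estimated hinge was 131 mm instead of 127 mm, so the arm pulls slightly outwards.

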